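# Clamp the denture flasks and pin the jaw

## Robot

A 6-joint arm with a two-finger parallel gripper is mounted at the origin on the work surface. World frame = base frame: x ahead of the robot, y to its left, z up, the work surface at z = 0. Lengths are in m, angles in rad, forces in N, time in s.
With the tool pointing down it reaches from about 0.3 to 0.85 m from the base axis. Payload 4.2 kg.
Tool frame: the origin (TCP) lies on the mounting face of the last link; the fingertips stand 191 mm ahead of it and the grasp point (between the pads) lies 172 mm ahead of it (ctrl.grasp_offset is the distance from the TCP to the grasp point, in m); z points along the fingers, y is the line along which they close (so a half turn about z gives the same grasp; the last joint's range is limited). The gripper opens to 91 mm and grips with 3 to 60 N. Pads are 32 mm wide; open, the fingers measure 118 mm over their backs; the gripper's body (76 mm by 178 mm) begins 60 mm behind the grasp point.
Start: joints at [-1.273, 0.32, 1.565, -0, 1.257, -0.02], TCP at [0.18, -0.546, 0.405] pointing down, gripper open.
Joint ranges: [-3.11, 3.11], [-0.84, 2.01], [0.21, 2.61], [-1.34, 4.49], [0.05, 2.63], [-2.56, 2.56]. Speed limits (rad/s): [2.57, 2.57, 3.14, 3.14, 3.14, 3.14].

## Interface

Orientations are given as a rotation vector (axis times angle).
In Python, from station import state, cams, ctrl gives the robot as it stands. The module is installed in compiled form; this text tells all that it offers.
- The arm moves only by the tool carry_out, never from a script. Its arguments are lists of equal length, an entry for each row: "offset": the shift along the tool's x, y, z in m, a list of three; "delta_rot": the turn, a rotation vector about the tool's x, y, z in degrees, a list of three; "fingers": the finger opening in m, from 0 to 0.0912. In form: {"offset": [[tx, ty, tz], ...], "delta_rot": [[wx, wy, wz], ...], "fingers": [fingers, ...]}. A call has 1 to 12 rows; each row shifts and turns the commanded pose from where the row before left it, along the tool's axes as they then stand; what a row does not reach is not made up. A row lasts 1/8 s, in which the tool goes at most 62.5 mm and 10.7 degrees, less where a joint would pass 70% of its speed; a pose out of reach is approached as far as the arm can. A call is refused whole if a number of a shift passes 0.0625 or a number of a turn 10.7, either way. A call with a gripper value outside its range is refused whole. The fingers move at their own pace and stop on an object; "grip_force" is the grip in N (left out, the last holds). Time passes only in rows, so rows that do not move let the fingers close. It gives the time, the measured TCP pose, the force, the opening and the grip force at its end, in the units of the state.
- state(): the state, without advancing time (a new reading comes with each control period).
- cams.camera(name): name is "scene" or "top"; returns (picture, depth): 420x560x3 uint8, red, green, blue; 420x560 float32, m along the optical axis (not along the pixel's ray), 0 where there is no reading.
- cams.camera_info(name): a dict with "mtx" (3x3 intrinsics, pixels), "xyz" and "orientation" of the camera in the world. Camera axes: x right, y down, z forward; pixel columns grow to the right and rows downward; lengths in m; the calibration is good to about 2 mm. A picture is of the moment at which its call begins. camera_info takes no time and is no camera call.
- ctrl.hand_in(): hands the job in; it is judged then, once.
Trained networks look in the newest picture that a camera, given by its name, has taken for a name from the list of things; names that differ only in an ending like _2 or _b are one class to them, and where a whole thing is asked for, a point or a joint stands for the part that bears it (a point fixed in the world has none). Each returns a list of dicts, best first, with "confidence" (0 to 1); they miss things now and then, are a little off and sometimes report something else, mostly with a low value. They report only what shows in the picture. A call takes as long as a camera call. They do not tell look-alikes from the thing itself.
- cams.look_for(camera, thing): "bbox" ([left, top, right, bottom] in pixels, round what is visible of it).
- cams.outline_of(camera, thing): "pixels" (420x560 bool, what is visible of it) and "bbox" ([left, top, right, bottom] in pixels, round what is visible of it).
- cams.tip_of(camera, thing): "uv" ([column, row] in pixels: a listed point, or the origin of a listed thing).
The state is a dict: "time_s": time; "q": joint angles; "qvel": joint speeds; "effort": joint torques, N m; "tcp_pos": TCP position; "ee_rot": TCP orientation; "wrist_force": force on the tool from outside, world axes, zero at the start; "wrist_torque": the same for the moment, N m; "width": opening from 0.0 (shut) to 1.0 (fully open); "finger_force": force on a finger pad.
Only numpy, scipy, OpenCV 4.12 (cv2) and the standard library are available. Lean on these libraries where they do the work, as an engineer would, in place of code of your own. Each camera call takes 0.05 s, during which the arm holds its last target. There are 200 camera calls.

## Task

Stand every brass flask from the bench upright in its own bay of the grey clamp, then wind the star wheel anticlockwise by its spokes until the jaw is fully closed on them. Then lock the jaw: put one red-handled pin down through all the holes of each clevis lug, fully home on its collar. Leave the other things on the bench where they are.

Things in the scene. Friction and masses are not known exactly. Their poses are not given: they have to be found in the camera images.
- clamp: Grey bench clamp fixed to the table, 285 mm (x) by 360 mm (y), base 12 mm thick. Origin on the table between the lugs, z up. Back wall's inner face at x +50 mm (55 mm high). Three bays side by side at y -78, 0, +78 mm, 72 mm wide between 6 mm dividers (40 mm high, x 0 to 50 mm). The blue jaw runs across their open side; the star wheel stands at x -150 mm.
- bay_left (a point): Centre of the floor of the bay at clamp y +78 mm: x +12 mm, 12 mm above the table; a flask standing in the bay has its origin about here.
- bay_middle (a point): The same, of the bay at clamp y 0.
- bay_right (a point): The same, of the bay at clamp y -78 mm.
- jaw (a joint): Travel of the blue jaw along clamp +x in m: 0 open (face at clamp x -47 mm), 0.035 fully closed (face at x -12 mm, 62 mm from the back wall: the flasks are snug, it pushes them there). Bar 228 mm long, top 46 mm above the table; end risers and tongues reach 70 mm. Driven only by the star wheel, 8.33 mm per rad.
- star (a joint): Angle of the star wheel in rad, anticlockwise from above: 0 jaw open, 4.2 jaw fully closed (hard stop). Four spokes at 90 degrees; at value q they point at q + k*pi/2 from the clamp's +x axis. Stays where it is left; takes 0.2 to 0.3 N m.
- star_hub (a point): Centre of the star wheel on its vertical axis, at spoke height, 75 mm above the table (clamp x -150, y 0 mm). Hub 48 mm across, cap 34 mm above this point; spokes 12 mm round, with 22 mm black balls 90 mm from the axis. Free below the spokes but for a 40 mm pedestal and a housing 34 mm wide, 38 mm high from it towards +x.
- clevis_left (a point): Centre of the mouth of the upper hole of a clevis lug, 105 mm above the table. Two fixed aluminium plates 50 x 44 mm, 10 mm thick, undersides at 25 and 95 mm, with aligned vertical 18 mm holes; post on the +x side. The jaw's tongue (10 mm, underside at 60 mm, 18.5 mm hole) lines up between them only when the jaw is closed. A pin is home with its collar on the upper plate, tip 90 mm down.
- clevis_right (a point): The same, of the other lug: left is at clamp y +150 mm, right at y -150 mm, both at x -20 mm.
- pin_stand: Fixed wooden block 60 mm (x) by 130 mm (y) by 50 mm high with two 17 mm square holes 42 mm deep at y -33 and +33 mm, holding the pins (tips 8 mm above the table, handles 104 to 144 mm). Origin: centre of the underside.
- pin_a: Locking pin standing upright in the stand: steel rod 14 mm diameter, rounded tip (7 mm radius), 90 mm from tip to the underside of a collar 28 mm across and 6 mm thick, then a red square handle 20 by 20 mm, 96 to 136 mm above the tip. About 0.12 kg. Origin: centre of the tip, z up towards the handle.
- pin_b: The same as the other pin; either fits either lug.
- flask_1: Brass two-part denture flask, maybe absent. Box 62 mm (x) by 56 mm (y) by 55 mm high, with a steel lug on top, centred, 36 mm (x) by 20 mm (y), from 55 to 83 mm above the underside: lift it by the lug, fingers closing along y. About 0.45 kg. Origin: centre of the underside, z up. Either way round may be used.
- flask_2: The same kind of flask as flask_1, or absent.
- flask_3: The same kind of flask as flask_1, or absent.
- model_1: Bystander: round plaster tooth model, 68 mm across, 39 mm high. Origin: centre of the underside.
- bowl: Bystander: green mixing bowl, 120 mm across, 65 mm high. Origin: centre of the underside.
- bottle: Bystander: amber bottle, 52 mm across, 115 mm high. Origin: centre of the underside.
- jar: Bystander: white jar, 64 mm across, 70 mm high. Origin: centre of the underside.
- wax_knife: Bystander: wax knife 170 mm long lying along its x.
- brush: Bystander: brush 160 mm long lying along its x.
Mind the look-alikes: they are no part of the job. Leave any blue look-alike of the flask_3 alone.

How it is judged:
By the outcome, as a careful person would: the job done as asked, in the order asked, and still so for the second after the job is handed in, with the robot touching nothing.
Of flask_1, flask_2, flask_3 only 2 to 3 are there at a start; the rules pass over those that are not, and their reading is None.
At some moment in a run one of flask_1, flask_2, flask_3 may be knocked a few centimetres aside while the robot is not near it.
It also fails if it takes over 192 s, if anything falls off the work surface, if the arm or the gripper's body presses on something with over 40 N, if the wrist force passes 120 N, or if a joint passes its speed limit or range.

## Working session

There is one attempt and no reset: what is moved stays moved. The work goes in short steps, Python scripts to look and compute and a tool call to move; the robot and the scene stay as the last step left them, time stands still between calls to the robot, and variables do not carry over. Pictures are saved under pics/ and viewed, at most 14 in all, crops included, and the job is handed in when it is done.

Besides the shell and the picture viewer there is one more tool, called after ">>>" as name(argument=value, ...), one argument or row to a line, values as JSON. carry_out: Moves the arm, as the interface text tells. Its arguments: {"type":"object","properties":{"offset":{"type":"array"},"delta_rot":{"type":"array"},"fingers":{"type":"array"},"grip_force":{"type":"number"}},"required":["offset","delta_rot","fingers"]}

```bash
mkdir -p pics
cat > h.py <<'E'
import numpy as np, cv2
from scipy.spatial.transform import Rotation as R
from station import state, cams, ctrl
def Rm(o):
    o=np.array(o,float)
    return o if o.shape==(3,3) else (R.from_rotvec(o).as_matrix() if o.size==3 else R.from_quat(o).as_matrix())
def cloud(n):
    im,d=cams.camera(n); c=cams.camera_info(n); K=np.array(c['mtx'])
    v,u=np.mgrid[:420,:560]
    P=np.stack([(u-K[0,2])/K[0,0]*d,(v-K[1,2])/K[1,1]*d,d],-1)@Rm(c['orientation']).T+np.array(c['xyz'])
    P[d==0]=np.nan
    return im,P
def proj(n,p):
    c=cams.camera_info(n); q=Rm(c['orientation']).T@(np.array(p)-c['xyz']); k=np.array(c['mtx'])@q; return k[:2]/k[2]
def save(n,im): cv2.imwrite('pics/'+n,im[...,::-1])
E
python3 - <<'E'
from h import *
for n in('scene','top'):
    im,P=cloud(n); save(n+'0.png',im); print(n,cams.camera_info(n))
    np.save(n+'.npy',P)
    for t in('clamp','bay_left','bay_middle','bay_right','star_hub','clevis_left','clevis_right','pin_stand','pin_a','flask_1','bottle'):
        for r in cams.tip_of(n,t)[:4]:
            u,v=map(int,r['uv']); print(t,round(r['confidence'],2),u,v,P[min(v,419),min(u,559)].round(3))
print(state())
E
```

```text
scene {'mtx': array([[454.56719567,   0.        , 281.50629951],
       [  0.        , 454.56719567, 215.39071582],
       [  0.        ,   0.        ,   1.        ]]), 'xyz': array([1.13638601, 0.96572809, 0.99484459]), 'orientation': array([-0.67520071, -2.53392973,  1.23340869])}
clamp 0.98 262 247 [0.632 0.009 0.028]
bay_left 0.6 270 255 [0.619 0.037 0.009]
bay_middle 0.67 258 240 [ 0.619 -0.043  0.012]
bay_middle 0.19 412 336 [nan nan nan]
bay_right 0.97 244 232 [ 0.64  -0.105  0.009]
bay_right 0.68 368 363 [0.599 0.504 0.011]
star_hub 0.77 295 208 [ 0.482 -0.039  0.095]
star_hub 0.26 205 179 [ 0.63  -0.464  0.012]
clevis_left 0.82 294 243 [0.581 0.116 0.104]
clevis_right 0.87 240 193 [ 0.607 -0.194  0.104]
pin_stand 0.77 343 327 [0.609 0.406 0.05 ]
pin_a 0.8 355 339 [0.602 0.449 0.046]
pin_a 0.47 333 321 [0.619 0.376 0.049]
flask_1 0.94 184 201 [ 0.753 -0.368  0.011]
flask_1 0.92 228 187 [ 0.587 -0.343  0.033]
flask_1 0.89 283 170 [ 0.328 -0.377  0.01 ]
flask_1 0.88 264 184 [ 0.453 -0.307  0.024]
bottle 0.83 282 322 [0.731 0.303 0.034]
top {'mtx': array([[448.6902268 ,   0.    
[... 1125 characters left out ...]
4 160 [0.701 0.262 0.066]
{'time_s': 1.2, 'q': array([-1.27300736e+00,  3.19598651e-01,  1.56449307e+00, -2.47616387e-05,
        1.25742434e+00, -1.99923173e-02]), 'qvel': array([-0.0002741 ,  0.001029  ,  0.00141698, -0.00013181, -0.000208  ,
        0.00031917]), 'effort': array([ 3.78562894e-03, -4.12355590e+01, -2.32230484e+01,  7.29358220e-02,
        3.77035956e-02,  5.52555601e-07]), 'tcp_pos': array([ 0.17966492, -0.54620621,  0.40477941]), 'ee_rot': array([ 3.10193931e+00,  4.97071283e-01, -1.99886771e-05]), 'wrist_force': array([-1.17364468,  0.44418333,  0.47535102]), 'wrist_torque': array([ 0.02442734,  0.03422559, -0.01888321]), 'finger_force': 0.0, 'width': 0.9979076611776724}
```

View pics/scene0.png

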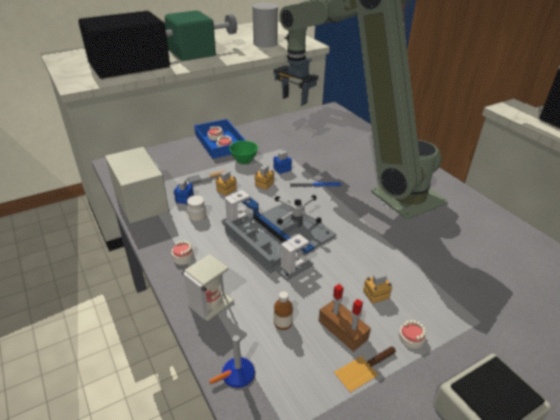

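View pics/top0.png

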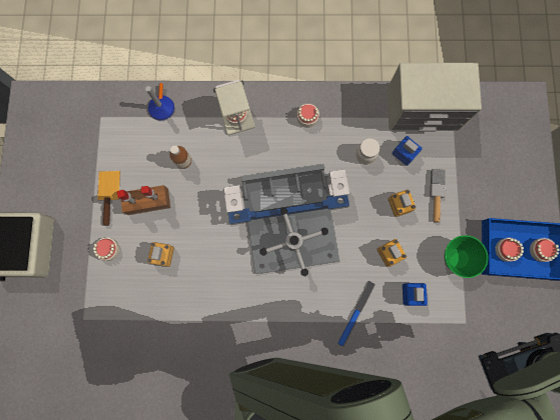

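Scene and top views: the brass flasks are at top-px (402,203), (394,252) and (160,254). The blue look-alikes at (407,150) and (414,294) get left alone. The pins are at (122,196) and (146,190), the lugs at (234,200) and (341,182), and the star wheel at (293,240).

```bash
cat >> h.py <<'E'
def rect(P,m):
    q=P[m][:,:2].astype(np.float32); r=cv2.minAreaRect(q*1000); return np.round(np.array(r[0])/1000,4),np.round(r[1],1),round(r[2],1),len(q)
def win(P,c,r): return np.hypot(P[...,0]-c[0],P[...,1]-c[1])<r
def flask(P,c):
    w=win(P,c,.06); z=P[...,2]
    return rect(P,w&(z>.045)&(z<.063)|w&(z>.07)&(z<.09)),rect(P,w&(z>.074)&(z<.09))
E
python3 - <<'E'
from h import *
im,P=cloud('top'); z=P[...,2]
for uv in((402,203),(394,252),(160,254)):
    c=P[uv[1],uv[0],:2]; print('flask',c.round(3),*flask(P,c), np.nanmax(z[win(P,c,.05)]).round(4))
for uv in((234,200),(341,182)):
    c=P[uv[1],uv[0],:2]; print('lug',rect(P,win(P,c,.06)&(z>.097)&(z<.115)))
    print(np.nanmedian(z[win(P,c,.06)&(z>.097)&(z<.115)]))
hsv=cv2.cvtColor(im,cv2.COLOR_RGB2HSV)
red=((hsv[...,0]<8)|(hsv[...,0]>172))&(hsv[...,1]>150)
for uv in((122,196),(146,190)):
    c=P[uv[1],uv[0],:2]; m=red&win(P,c,.03)&(z>.13); print('pin',c,rect(P,m),np.nanmedian(z[m]))
m=win(P,(.576,.356),.09)&(z>.042)&(z<.058); print('stand',rect(P,m))
c=(.475,-.047); m=win(P,c,.03)&(z>.1); print('hub',rect(P,m),np.nanmedian(z[m]))
ims,S=cloud('scene'); zs=S[...,2]
for c in((.58,-.365),(.44,-.35),(.44,.32)):
    m=win(S,c,.08)&(zs>.04)&(zs<.1);print('s',rect(S,m),np.nanmax(zs[m]))
a=cv2.resize(im[130:310,370:460],(400,600+200))[:600]; b=cv2.resize(im[180:280,90:210],(400,333)); b=np.vstack([b,np.zeros((267,400,3),np.uint8)])
save('crop1.png',np.hstack([a,b]))
E
```

```text
flask [ 0.576 -0.367] (array([ 0.5835, -0.3736]), array([62.1, 56.6]), 19.0, 404) (array([ 0.5836, -0.3741]), array([35.9, 21.6]), 19.1, 99) 0.0889
flask [ 0.435 -0.336] (array([ 0.4377, -0.3388]), array([61. , 56.3]), 26.8, 429) (array([ 0.4369, -0.3385]), array([35.8, 20.6]), 22.9, 101) 0.089
flask [0.426 0.317] (array([0.4289, 0.3262]), array([57.1, 61.9]), 81.1, 418) (array([0.4286, 0.3259]), array([19.6, 35.8]), 83.0, 99) 0.0885
lug (array([0.5797, 0.1122]), array([73.3, 44.1]), 8.7, 373)
0.1044059191638711
lug (array([ 0.6269, -0.1836]), array([72.6, 44.9]), 8.9, 380)
0.10469019216186637
pin [0.57649401 0.40796102] (array([0.5836, 0.4128]), array([19.7, 17.3]), 20.9, 56) 0.14246858706088916
pin [0.59163554 0.34094861] (array([0.5948, 0.3491]), array([18.4, 19. ]), 9.9, 52) 0.14303814337428267
stand (array([0.5895, 0.3819]), array([ 61.8, 131.3]), 10.4, 702)
hub (array([ 0.4655, -0.0545]), array([29.7, 36.9]), 45.3, 78) 0.10793367254868824
s (array([ 0.5818, -0.3686]), array([68.8, 59.2]), 15.0, 217) 0.08460843498581105
s (array([ 0.437 , -0.3342]), array([66.2, 59.1]), 28.0, 201) 0.0852011724545062
s (array([0.4296, 0.3299]), array([55.6, 62.6]), 78.2, 413) 0.0846843862831489
```

View pics/crop1.png

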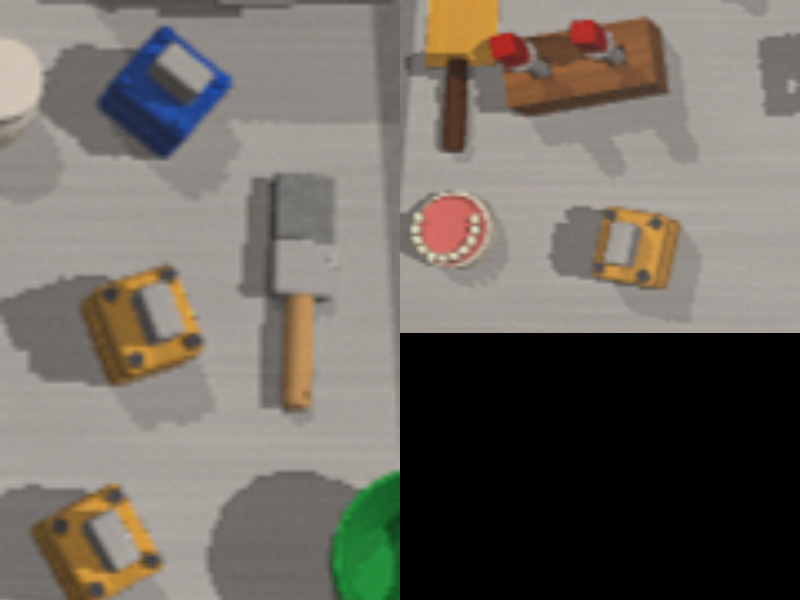

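All three brass flasks stand upright, and the clamp yaw is about 9°. Next is a planner helper and a more exact clamp pose.

```bash
cat >> h.py <<'E'
def tool():
    s=state(); M=Rm(s['ee_rot']); g=s['tcp_pos']+M[:,2]*ctrl.grasp_offset
    return g,np.degrees(np.arctan2(M[1,0],M[0,0])),M,s
def plan(p,psi=None):
    "tool-axis shift (mm) now to put grasp point at p; then turn about tool z (deg)"
    g,a,M,s=tool(); d=M.T@(np.array(p)-g)*1000
    w=None if psi is None else (a-psi+180)%360-180
    print('grasp',g.round(4),'psi',round(a,1),'shift mm',d.round(1),'rows>=',int(np.ceil(np.linalg.norm(d)/62)),'turn',w if w is None else round(w,1),'q6',s['q'][5].round(2),'t',s['time_s'])
YAW=np.radians(9.0); O=np.array([.6117,-.0344])
def cl(x,y):
    return O+np.array([[np.cos(YAW),-np.sin(YAW)],[np.sin(YAW),np.cos(YAW)]])@np.array([x,y])/1000
E
python3 - <<'E'
from h import *
P=np.load('top.npy'); z=P[...,2]; S=np.load('scene.npy')
for y in(150,-150):
    c=cl(-20,y); print(c.round(4))
    for N,Q in(('t',P),('s',S)):
        w=win(Q,c,.02); print(N,np.nanmean(Q[w&(Q[...,2]<.09)&(Q[...,2]>.0)],0).round(4),(w&(Q[...,2]<.09)).sum(), rect(Q,win(Q,cl(-8.5,y),.05)&(Q[...,2]>.1)))
    u,v=proj('top',[*c,.105]).round().astype(int); print(u,v);print((z[v-6:v+7,u-6:u+7]*1000).round().astype(int))
for b in(78,0,-78): print('bay',cl(12,b).round(4))
for c in((.5836,-.374),(.4369,-.3385),(.4286,.3259)): print(rect(S,win(S,c,.05)&(S[...,2]>.08)))
g=cams.camera_info
plan((.437,-.3385,.15),24)
E
```

```text
[0.5685 0.1106]
t [0.5786 0.1137 0.0345] 26 (array([0.5794, 0.1122]), array([72.7, 44.4]), 8.0, 357)
s [0.56   0.1144 0.0309] 66 (array([0.5777, 0.1141]), array([74.5, 49.2]), 12.7, 239)
233 202
[[                 104                  103                  104
                   104                  102                  102
                   103                  102                  110
                   105                  107                  103
                   106]
 [                 102                  107                  105
                   109                  105                  104
                   107                  111                  102
                   107                  105                  110
                   103]
 [                  99                  104                  108
                   103                  102                  101
                   106                  107                  106
                   108                  104                  103
                   106]
 [                 106                  100          
[... 3416 characters left out ...]
1  33 105 103 106]
 [106 107 106 104  39  37  36  40  41 109 108 106 104]
 [104 108 102 103 105 104  36  33 102 104 104 109 104]
 [103 106 103 103  99  99 102 111 109 108 105 106 106]
 [105 103 105 109 105 102 104 105 103 105 108 101 103]
 [106 105 106 110 108 104 106 101 104 105 105 105 108]]
bay [0.6114 0.0445]
bay [ 0.6236 -0.0325]
bay [ 0.6358 -0.1096]
(array([ 0.5843, -0.3699]), array([31.6, 19.3]), 23.2, 21)
(array([ 0.4401, -0.3331]), array([39.9, 17.3]), 24.3, 16)
(array([0.4299, 0.3298]), array([19.6, 33.2]), 77.9, 49)
grasp [ 0.1797 -0.5462  0.2328] psi 18.2 shift mm [ 309.4 -116.9   82.8] rows>= 6 turn -5.8 q6 -0.02 t 1.3<stdin>:7: RuntimeWarning: invalid value encountered in cast
```

>>> carry_out(
  offset=[
    [0.0515,-0.0195,0.0138],
    [0.0515,-0.0195,0.0138],
    [0.0515,-0.0195,0.0138],
    [0.0515,-0.0195,0.0138],
    [0.0515,-0.0195,0.0138],
    [0.0515,-0.0195,0.0138],
    [0,0,0],
    [0,0,0],
  ],
  delta_rot=[
    [0,0,-1],
    [0,0,-1],
    [0,0,-1],
    [0,0,-1],
    [0,0,-1],
    [0,0,-0.8],
    [0,0,0],
    [0,0,0],
  ],
  fingers=[0.091,0.091,0.091,0.091,0.091,0.091,0.091,0.091],
)

```text
time_s: 2.3
tcp_pos: [0.4271, -0.3278, 0.3221]
ee_rot: [3.072, 0.654, -0.001]
wrist_force: [0.2, 0.4, 0.7]
width: 0.996
finger_force: 0.0
```

```bash
sed -i 's/.6117,-.0344/.6103,-.0344/' h.py
python3 - <<'E'
from h import *
plan((.437,-.337,.077),24)
im,P=cloud('top'); S_,S=cloud('scene'); z=P[...,2]
g=tool()[0]
for N,Q,I in(('t',P,im),('s',S,S_)):
    print(N,rect(Q,win(Q,(.437,-.337),.05)&(Q[...,2]>.07)&(Q[...,2]<.09)))
    m=win(Q,g[:2],.1)&(Q[...,2]>.12)&(Q[...,2]<.2); print(m.sum(), rect(Q,m) if m.sum()>5 else '')
E
```

```text
grasp [ 0.4271 -0.3279  0.1501] psi 24.0 shift mm [ 5.4 12.3 73.1] rows>= 2 turn 0.0 q6 0.48 t 2.3
t (array([0., 0.]), array([0., 0.]), 0.0, 0)
0 
s (array([ 0.4357, -0.3371]), array([44.3, 21.5]), 31.3, 40)
236 (array([ 0.4276, -0.3253]), array([ 40.7, 125.9]), 23.1, 236)
```

>>> carry_out(
  offset=[
    [0.0054,0.0123,0],
    [0,0,0.0365],
    [0,0,0.0365],
    [0,0,0],
    [0,0,0],
    [0,0,0],
    [0,0,0],
    [0,0,0],
    [0,0,0],
  ],
  delta_rot=[
    [0,0,0],
    [0,0,0],
    [0,0,0],
    [0,0,0],
    [0,0,0],
    [0,0,0],
    [0,0,0],
    [0,0,0],
    [0,0,0],
  ],
  fingers=[0.091,0.091,0.091,0.091,0.01,0.01,0.01,0.01,0.01],
  grip_force=40,
)

```text
time_s: 3.52
tcp_pos: [0.4372, -0.3366, 0.2492]
ee_rot: [3.072, 0.653, 0.0]
wrist_force: [-0.6, 0.1, -1.0]
width: 0.481
finger_force: 0.0
```

Run:
```python
from h import *
s=state(); print(s['width'],s['finger_force'],s['wrist_force'])
plan((*cl(10,-78),.20),9)
```

```text
0.4806349749118188 0.0 [-0.58921045  0.078666   -1.0404521 ]
grasp [ 0.4373 -0.3367  0.0772] psi 24.0 shift mm [ 270.5 -127.7 -122.8] rows>= 6 turn 15.0 q6 0.47 t 3.525
```

>>> carry_out(
  offset=[
    [0,0,0],
    [0,0,0],
    [0,0,0],
    [0,0,0],
    [0,0,0],
    [0,0,-0.01],
    [0,0,-0.038],
    [0,0,-0.038],
    [0,0,-0.038],
    [0,0,0],
  ],
  delta_rot=[
    [0,0,0],
    [0,0,0],
    [0,0,0],
    [0,0,0],
    [0,0,0],
    [0,0,0],
    [0,0,0],
    [0,0,0],
    [0,0,0],
    [0,0,0],
  ],
  fingers=[0.01,0.01,0.01,0.01,0.01,0.01,0.01,0.01,0.01,0.01],
)

```text
time_s: 4.78
tcp_pos: [0.4374, -0.3366, 0.3757]
ee_rot: [3.069, 0.652, 0.006]
wrist_force: [-0.2, -0.2, -4.4]
width: 0.216
finger_force: 40.0
```

>>> carry_out(
  offset=[
    [0.045,-0.0213,0],
    [0.045,-0.0213,0],
    [0.045,-0.0213,0],
    [0.045,-0.0213,0],
    [0.045,-0.0213,0],
    [0.045,-0.0213,0],
    [0,0,0],
    [0,0,0],
    [0,0,0],
  ],
  delta_rot=[
    [0,0,0],
    [0,0,0],
    [0,0,0],
    [0,0,0],
    [0,0,0],
    [0,0,0],
    [0,0,7.5],
    [0,0,7.5],
    [0,0,0],
  ],
  fingers=[0.01,0.01,0.01,0.01,0.01,0.01,0.01,0.01,0.01],
)

```text
time_s: 5.9
tcp_pos: [0.6314, -0.1097, 0.3704]
ee_rot: [-3.13, -0.25, 0.008]
wrist_force: [0.4, -0.0, -4.2]
width: 0.215
finger_force: 40.0
```

Run:
```python
from h import *
s=state(); print(s['width']*91,s['finger_force'],s['wrist_force'])
plan((*cl(10,-78),.091),9)
im,P=cloud('scene'); g=tool()[0]; save('s1.png',im)
for a in((.2,.26),(.11,.195)): print(a)
```

```text
19.592093660692356 39.98342156410217 [ 0.41521194 -0.04698846 -4.18994799]
grasp [ 0.6305 -0.1095  0.1984] psi 9.1 shift mm [  2.3   0.9 107.4] rows>= 2 turn 0.1 q6 1.22 t 5.9
(0.2, 0.26)
(0.11, 0.195)
```

View pics/s1.png

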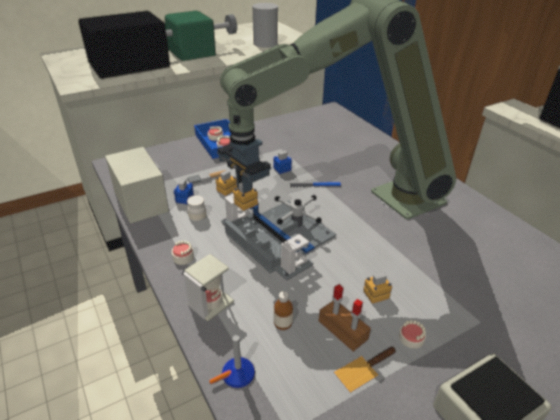

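The flask hangs above the right bay, at px (245,198).

>>> carry_out(
  offset=[
    [0.0023,0.0009,0.03],
    [0,0,0.04],
    [0,0,0.025],
    [0,0,0.01],
    [0,0,0.004],
    [0,0,0],
    [0,0,0],
    [0,0,0],
    [0,0,0],
    [0,0,0],
  ],
  delta_rot=[
    [0,0,0],
    [0,0,0],
    [0,0,0],
    [0,0,0],
    [0,0,0],
    [0,0,0],
    [0,0,0],
    [0,0,0],
    [0,0,0],
    [0,0,0],
  ],
  fingers=[0.01,0.01,0.01,0.01,0.01,0.01,0.04,0.04,0.04,0.04],
)

```text
time_s: 7.2
tcp_pos: [0.6343, -0.1106, 0.2643]
ee_rot: [3.132, 0.247, 0.001]
wrist_force: [-0.7, 0.5, 0.1]
width: 0.438
finger_force: 0.0
```

>>> carry_out(
  offset=[
    [0,0,-0.03],
    [0,0,-0.05],
    [0,0,-0.03],
    [0,0,0],
  ],
  delta_rot=[
    [0,0,0],
    [0,0,0],
    [0,0,0],
    [0,0,0],
  ],
  fingers=[0.04,0.08,0.091,0.091],
)

```text
time_s: 7.7
tcp_pos: [0.6346, -0.1106, 0.3769]
ee_rot: [3.13, 0.247, 0.01]
wrist_force: [-0.9, 0.8, -0.3]
width: 0.735
finger_force: 0.0
```

Run:
```python
from h import *
im,P=cloud('scene'); z=P[...,2]
print(rect(P,win(P,cl(10,-78),.05)&(z>.075)&(z<.12)),np.nanmax(z[win(P,cl(10,-78),.03)]), cl(10,-78))
for c in((.584,-.372),(.43,.328)): print(rect(P,win(P,c,.07)&(z>.07)&(z<.095)))
plan((.584,-.372,.19),19)
print(state()['q'].round(2))
```

```text
(array([ 0.6376, -0.1272]), array([34.7, 63.4]), 11.3, 104) 0.5613287761455648 [ 0.63237877 -0.10987535]
(array([ 0.5823, -0.3688]), array([34.7, 24.5]), 10.4, 48)
(array([0.4287, 0.3284]), array([21. , 35.2]), 82.9, 96)
grasp [ 0.6345 -0.1106  0.2026] psi 9.0 shift mm [-90.8 250.3  12.6] rows>= 5 turn -10.0 q6 1.22 t 7.75
[-0.19  0.45  1.44 -0.    1.25  1.22]
```

>>> carry_out(
  offset=[
    [-0.018,0.05,0],
    [-0.018,0.05,0],
    [-0.018,0.05,0],
    [-0.018,0.05,0],
    [-0.018,0.05,0.01],
    [0,0,0],
    [0,0,0],
  ],
  delta_rot=[
    [0,0,0],
    [0,0,0],
    [0,0,0],
    [0,0,0],
    [0,0,0],
    [0,0,-10],
    [0,0,0],
  ],
  fingers=[0.07,0.07,0.07,0.07,0.07,0.07,0.07],
)

```text
time_s: 8.62
tcp_pos: [0.584, -0.3721, 0.3613]
ee_rot: [-3.096, -0.513, 0.005]
wrist_force: [-0.1, -0.1, -1.1]
width: 0.766
finger_force: 0.0
```

Run:
```python
from h import *
im,P=cloud('scene'); z=P[...,2]
print(rect(P,win(P,(.584,-.372),.07)&(z>.07)&(z<.095)))
print('placed',rect(P,win(P,cl(10,-78),.05)&(z>.075)&(z<.12)),np.nanmax(z[win(P,cl(10,-78),.03)]))
plan((.584,-.372,.077),19)
```

```text
(array([ 0.5839, -0.3706]), array([42.2, 25.9]), 35.4, 50)
placed (array([ 0.6391, -0.1272]), array([36.7, 62.6]), 15.4, 113) 0.09704527277190456
grasp [ 0.5838 -0.3712  0.19  ] psi 18.8 shift mm [1.00e-01 1.10e+00 1.13e+02] rows>= 2 turn -0.2 q6 0.66 t 8.675
```

>>> carry_out(
  offset=[
    [0,0,0.05],
    [0,0,0.05],
    [0,0.001,0.013],
    [0,0,0],
    [0,0,0],
    [0,0,0],
    [0,0,0],
    [0,0,0],
    [0,0,0],
    [0,0,0],
    [0,0,0],
    [0,0,0],
  ],
  delta_rot=[
    [0,0,0],
    [0,0,0],
    [0,0,0],
    [0,0,0],
    [0,0,0],
    [0,0,0],
    [0,0,0],
    [0,0,0],
    [0,0,0],
    [0,0,0],
    [0,0,0],
    [0,0,0],
  ],
  fingers=[0.07,0.06,0.06,0.06,0.01,0.01,0.01,0.01,0.01,0.01,0.01,0.01],
)

```text
time_s: 10.18
tcp_pos: [0.5849, -0.3728, 0.2514]
ee_rot: [3.097, 0.519, 0.001]
wrist_force: [0.5, -0.8, 2.2]
width: 0.216
finger_force: 40.0
```

>>> carry_out(
  offset=[
    [0,0,-0.015],
    [0,0,-0.04],
    [0,0,-0.04],
    [0,0,-0.03],
    [0,0,0],
  ],
  delta_rot=[
    [0,0,0],
    [0,0,0],
    [0,0,0],
    [0,0,0],
    [0,0,0],
  ],
  fingers=[0.01,0.01,0.01,0.01,0.01],
)

```text
time_s: 10.8
tcp_pos: [0.585, -0.3724, 0.3784]
ee_rot: [3.096, 0.518, 0.005]
wrist_force: [0.8, -0.3, -5.2]
width: 0.217
finger_force: 40.0
```

Run:
```python
from h import *
plan((*cl(10,0),.20),9)
```

```text
grasp [ 0.5856 -0.3727  0.2064] psi 19.0 shift mm [ 143.4 -310.1    5.8] rows>= 6 turn 10.0 q6 0.66 t 10.8
```

>>> carry_out(
  offset=[
    [0.0239,-0.0517,0],
    [0.0239,-0.0517,0],
    [0.0239,-0.0517,0],
    [0.0239,-0.0517,0],
    [0.0239,-0.0517,0],
    [0.0239,-0.0517,0],
    [0,0,0],
    [0,0,0],
  ],
  delta_rot=[
    [0,0,0],
    [0,0,0],
    [0,0,0],
    [0,0,0],
    [0,0,0],
    [0,0,0],
    [0,0,10],
    [0,0,0],
  ],
  fingers=[0.01,0.01,0.01,0.01,0.01,0.01,0.01,0.01],
)

```text
time_s: 11.8
tcp_pos: [0.6188, -0.0317, 0.3736]
ee_rot: [-3.131, -0.252, 0.007]
wrist_force: [0.0, -0.2, -4.8]
width: 0.216
finger_force: 40.0
```

Run:
```python
from h import *
plan((*cl(10,0),.0915),9)
```

```text
grasp [ 0.618  -0.0317  0.2016] psi 9.2 shift mm [  2.5   1.6 110.1] rows>= 2 turn 0.2 q6 1.34 t 11.8
```

>>> carry_out(
  offset=[
    [0.0025,0.0016,0.03],
    [0,0,0.04],
    [0,0,0.025],
    [0,0,0.012],
    [0,0,0.004],
    [0,0,0],
    [0,0,0],
    [0,0,0],
    [0,0,0],
    [0,0,0],
  ],
  delta_rot=[
    [0,0,0],
    [0,0,0],
    [0,0,0],
    [0,0,0],
    [0,0,0],
    [0,0,0],
    [0,0,0],
    [0,0,0],
    [0,0,0],
    [0,0,0],
  ],
  fingers=[0.01,0.01,0.01,0.01,0.01,0.01,0.04,0.04,0.04,0.04],
)

```text
time_s: 13.05
tcp_pos: [0.6221, -0.0337, 0.2654]
ee_rot: [3.132, 0.247, 0.001]
wrist_force: [-0.1, -0.2, -0.2]
width: 0.438
finger_force: 0.0
```

>>> carry_out(
  offset=[
    [0,0,-0.03],
    [0,0,-0.05],
    [0,0,-0.03],
    [0,0,0],
  ],
  delta_rot=[
    [0,0,0],
    [0,0,0],
    [0,0,0],
    [0,0,0],
  ],
  fingers=[0.04,0.07,0.07,0.07],
)

```text
time_s: 13.55
tcp_pos: [0.6225, -0.0337, 0.3778]
ee_rot: [3.131, 0.247, 0.01]
wrist_force: [-0.8, 0.1, 0.1]
width: 0.739
finger_force: 0.0
```

Run:
```python
from h import *
im,P=cloud('scene'); z=P[...,2]
print(rect(P,win(P,(.429,.328),.08)&(z>.07)&(z<.095)))
plan((.429,.327,.19),172)
print(state()['q'].round(2))
```

```text
(array([0.4283, 0.3288]), array([22.3, 36.5]), 83.2, 97)
grasp [ 0.6223 -0.0337  0.2036] psi 9.0 shift mm [-134.4 -386.6   13.1] rows>= 7 turn -163.0 q6 1.34 t 13.6
[-0.07  0.41  1.5  -0.    1.23  1.34]
```

>>> carry_out(
  offset=[
    [-0.019,-0.055,0],
    [-0.019,-0.055,0],
    [-0.019,-0.055,0],
    [-0.019,-0.055,0],
    [-0.019,-0.055,0],
    [-0.019,-0.055,0],
    [-0.019,-0.055,0],
    [0,0,0.01],
    [0,0,0],
    [0,0,0],
  ],
  delta_rot=[
    [0,0,0],
    [0,0,0],
    [0,0,0],
    [0,0,0],
    [0,0,0],
    [0,0,0],
    [0,0,0],
    [0,0,8],
    [0,0,8],
    [0,0,0],
  ],
  fingers=[0.06,0.06,0.06,0.06,0.06,0.06,0.06,0.06,0.06,0.06],
)

```text
time_s: 14.85
tcp_pos: [0.43, 0.3257, 0.363]
ee_rot: [3.133, -0.188, -0.004]
wrist_force: [0.5, -0.2, 0.7]
width: 0.658
finger_force: 0.0
```

Run:
```python
from h import *
im,P=cloud('scene'); z=P[...,2]
print(rect(P,win(P,(.429,.328),.08)&(z>.07)&(z<.095)))
im,P=cloud('top'); z=P[...,2]
for y in (0,-78): print(rect(P,win(P,cl(10,y),.05)&(z>.085)&(z<.12)),cl(10,y))
plan((.429,.327,.077),-7.5)
print(state()['q'].round(2))
```

```text
(array([0.4282, 0.3302]), array([21.3, 38.6]), 77.9, 97)
(array([ 0.6212, -0.0349]), array([35.8, 19.8]), 9.8, 91) [ 0.62017688 -0.03283566]
(array([ 0.6346, -0.1305]), array([35.2, 56.8]), 2.7, 91) [ 0.63237877 -0.10987535]
grasp [0.43   0.3253 0.1918] psi -6.9 shift mm [ -1.1  -1.8 114.8] rows>= 2 turn 0.6 q6 2.32 t 14.95
[ 0.63  0.29  1.71 -0.    1.14  2.32]
```

>>> carry_out(
  offset=[
    [-0.001,-0.002,0.05],
    [0,0,0.05],
    [0,0,0.015],
    [0,0,0],
    [0,0,0],
    [0,0,0],
    [0,0,0],
    [0,0,0],
    [0,0,0],
    [0,0,0],
    [0,0,0],
  ],
  delta_rot=[
    [0,0,0.5],
    [0,0,0],
    [0,0,0],
    [0,0,0],
    [0,0,0],
    [0,0,0],
    [0,0,0],
    [0,0,0],
    [0,0,0],
    [0,0,0],
    [0,0,0],
  ],
  fingers=[0.06,0.06,0.06,0.06,0.01,0.01,0.01,0.01,0.01,0.01,0.01],
)

```text
time_s: 16.32
tcp_pos: [0.4297, 0.3278, 0.2502]
ee_rot: [3.135, -0.205, 0.0]
wrist_force: [-0.1, -0.2, 4.4]
width: 0.22
finger_force: 40.0
```

>>> carry_out(
  offset=[
    [0,0,-0.015],
    [0,0,-0.04],
    [0,0,-0.04],
    [0,0,-0.03],
    [0,0,0],
  ],
  delta_rot=[
    [0,0,0],
    [0,0,0],
    [0,0,0],
    [0,0,0],
    [0,0,0],
  ],
  fingers=[0.01,0.01,0.01,0.01,0.01],
)

```text
time_s: 16.95
tcp_pos: [0.4299, 0.3281, 0.377]
ee_rot: [-3.131, 0.205, -0.006]
wrist_force: [-0.0, 0.5, -5.7]
width: 0.216
finger_force: 40.0
```

Run:
```python
from h import *
plan((*cl(10,78),.20),9)
```

```text
grasp [0.4306 0.3286 0.205 ] psi -7.5 shift mm [212.9 258.9   4.8] rows>= 6 turn -16.5 q6 2.33 t 16.95
```

>>> carry_out(
  offset=[
    [0.0355,0.0432,0],
    [0.0355,0.0432,0],
    [0.0355,0.0432,0],
    [0.0355,0.0432,0],
    [0.0355,0.0432,0],
    [0.0355,0.0432,0],
    [0,0,0],
    [0,0,0],
    [0,0,0],
  ],
  delta_rot=[
    [0,0,0],
    [0,0,0],
    [0,0,0],
    [0,0,0],
    [0,0,0],
    [0,0,0],
    [0,0,-8.3],
    [0,0,-8.2],
    [0,0,0],
  ],
  fingers=[0.01,0.01,0.01,0.01,0.01,0.01,0.01,0.01,0.01],
)

```text
time_s: 18.08
tcp_pos: [0.6067, 0.0429, 0.3725]
ee_rot: [-3.132, -0.243, 0.007]
wrist_force: [0.2, 0.2, -4.2]
width: 0.218
finger_force: 40.0
```

Run:
```python
from h import *
plan((*(cl(10,78)+[.001,.001]),.091),9)
```

```text
grasp [0.606  0.0428 0.2005] psi 8.9 shift mm [  3.8  -1.8 109.5] rows>= 2 turn -0.1 q6 1.47 t 18.075
```

>>> carry_out(
  offset=[
    [0.0038,-0.0018,0.03],
    [0,0,0.04],
    [0,0,0.025],
    [0,0,0.011],
    [0,0,0.004],
    [0,0,0],
    [0,0,0],
    [0,0,0],
    [0,0,0],
    [0,0,0],
  ],
  delta_rot=[
    [0,0,0],
    [0,0,0],
    [0,0,0],
    [0,0,0],
    [0,0,0],
    [0,0,0],
    [0,0,0],
    [0,0,0],
    [0,0,0],
    [0,0,0],
  ],
  fingers=[0.01,0.01,0.01,0.01,0.01,0.01,0.04,0.04,0.04,0.04],
)

```text
time_s: 19.32
tcp_pos: [0.6106, 0.0454, 0.2654]
ee_rot: [3.132, 0.247, 0.001]
wrist_force: [0.1, 0.3, 0.3]
width: 0.437
finger_force: 0.0
```

>>> carry_out(
  offset=[
    [0,0,-0.03],
    [0,0,-0.05],
    [-0.06,0,-0.03],
    [-0.06,0,0],
    [-0.06,0,0],
    [-0.06,0,0],
    [0,0,0],
  ],
  delta_rot=[
    [0,0,0],
    [0,0,0],
    [0,0,0],
    [0,0,0],
    [0,0,0],
    [0,0,0],
    [0,0,0],
  ],
  fingers=[0.04,0.06,0.04,0.02,0,0,0],
)

```text
time_s: 20.2
tcp_pos: [0.3734, 0.0082, 0.3727]
ee_rot: [-3.132, -0.246, 0.003]
wrist_force: [2.0, -0.6, 1.3]
width: 0.03
finger_force: 0.0
```

Run:
```python
from h import *
im,P=cloud('top'); z=P[...,2]
for y in (78,0,-78): print(rect(P,win(P,cl(12,y),.028)&(z>.085)&(z<.12)),cl(12,y))
m=win(P,cl(-150,0),.12)&(z>.06)
b=np.zeros(z.shape); rel=(P[...,:2]-cl(-150,0))@np.array([[np.cos(YAW),-np.sin(YAW)],[np.sin(YAW),np.cos(YAW)]])
r=np.hypot(*rel.transpose(2,0,1)); a=np.degrees(np.arctan2(rel[...,1],rel[...,0]))
mm=(r>.04)&(r<.105)&(z>.064)&(z<.1); h,_=np.histogram(a[mm]%90,18,(0,90)); print(h)
plan((*cl(-150,0),.2))
save('t1.png',cv2.resize(im[120:300,180:420],(800,600)))
```

```text
(array([0.6176, 0.0496]), array([36.8, 19.5]), 10.0, 89) [0.60995037 0.0445169 ]
(array([ 0.6206, -0.0355]), array([36.4, 19.8]), 0.3, 90) [ 0.62215226 -0.03252279]
(array([ 0.6335, -0.1116]), array([34.4, 19.7]), 4.2, 91) [ 0.63435415 -0.10956248]
[11 88 94 26  0  0  0  0  0  0  0  0  0  0  0  0  0  0]
grasp [0.3763 0.0083 0.2013] psi 9.0 shift mm [74.5 78.8  1.5] rows>= 2 turn None q6 1.41 t 20.25
```

View pics/t1.png

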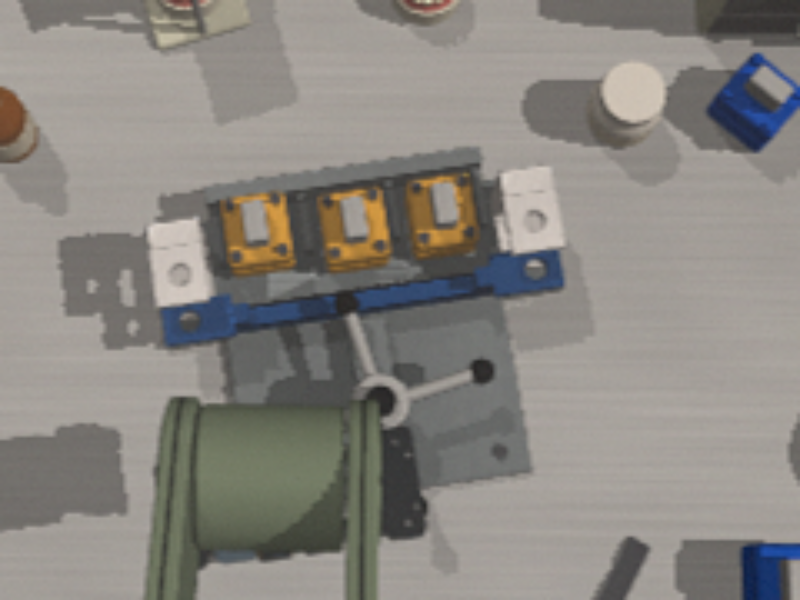

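All three flasks sit in their bays (crop px (255,230), (352,225), (441,213)). The spokes point about 10° from the clamp's +x axis, so I'll push the rear spoke round with closed fingers.

```bash
sed -i 's/.6103,-.0344/.6113,-.0332/' h.py
python3 - <<'E'
from h import *
r=70; f=lambda a:cl(-150+r*np.cos(np.radians(a)),r*np.sin(np.radians(a)))
plan((*f(143),.076),9)
a=143+12*np.arange(24); p=np.array([r*np.cos(np.radians(a)),-r*np.sin(np.radians(a))]).T
print([(int(x),y.round(1).tolist()) for x,y in zip(a[1:],np.diff(p,axis=0))])
E
```

```text
grasp [0.3763 0.0083 0.2013] psi 9.0 shift mm [ 19.5  35.6 125.4] rows>= 3 turn -0.0 q6 1.41 t 20.25
[(155, [-7.5, 12.5]), (167, [-4.8, 13.8]), (179, [-1.8, 14.5]), (191, [1.3, 14.6]), (203, [4.3, 14.0]), (215, [7.1, 12.8]), (227, [9.6, 11.0]), (239, [11.7, 8.8]), (251, [13.3, 6.2]), (263, [14.3, 3.3]), (275, [14.6, 0.3]), (287, [14.4, -2.8]), (299, [13.5, -5.7]), (311, [12.0, -8.4]), (323, [10.0, -10.7]), (335, [7.5, -12.5]), (347, [4.8, -13.8]), (359, [1.8, -14.5]), (371, [-1.3, -14.6]), (383, [-4.3, -14.0]), (395, [-7.1, -12.8]), (407, [-9.6, -11.0]), (419, [-11.7, -8.8])]
```

>>> carry_out(
  offset=[
    [0.0195,0.0356,0],
    [0,0,0.045],
    [0,0,0.045],
    [0,0,0.035],
    [0,0,0],
  ],
  delta_rot=[
    [0,0,0],
    [0,0,0],
    [0,0,0],
    [0,0,0],
    [0,0,0],
  ],
  fingers=[0,0,0,0,0],
)

```text
time_s: 20.88
tcp_pos: [0.403, -0.0236, 0.2461]
ee_rot: [-3.131, -0.247, 0.008]
wrist_force: [-0.4, 0.1, -0.0]
width: 0.006
finger_force: 0.0
```

>>> carry_out(
  offset=[
    [-0.0075,0.0125,0],
    [-0.0048,0.0138,0],
    [-0.0018,0.0145,0],
    [0.0013,0.0146,0],
    [0.0043,0.014,0],
    [0.0071,0.0128,0],
    [0.0096,0.011,0],
    [0.0117,0.0088,0],
    [0.0133,0.0062,0],
    [0.0143,0.0033,0],
    [0.0146,0.0003,0],
    [0.0144,-0.0028,0],
  ],
  delta_rot=[
    [0,0,0],
    [0,0,0],
    [0,0,0],
    [0,0,0],
    [0,0,0],
    [0,0,0],
    [0,0,0],
    [0,0,0],
    [0,0,0],
    [0,0,0],
    [0,0,0],
    [0,0,0],
  ],
  fingers=[0,0,0,0,0,0,0,0,0,0,0,0],
)

```text
time_s: 22.38
tcp_pos: [0.4957, -0.1196, 0.2477]
ee_rot: [3.131, 0.248, -0.002]
wrist_force: [-5.8, -0.2, -0.3]
width: 0.006
finger_force: 1.8
```

>>> carry_out(
  offset=[
    [0.0135,-0.0057,0],
    [0.012,-0.0084,0],
    [0.01,-0.0107,0],
    [0.0075,-0.0125,0],
    [0.0048,-0.0138,0],
    [0.0018,-0.0145,0],
    [-0.0013,-0.0146,0],
    [0,0,0],
  ],
  delta_rot=[
    [0,0,0],
    [0,0,0],
    [0,0,0],
    [0,0,0],
    [0,0,0],
    [0,0,0],
    [0,0,0],
    [0,0,0],
  ],
  fingers=[0,0,0,0,0,0,0,0],
)

```text
time_s: 23.38
tcp_pos: [0.5312, -0.0314, 0.2485]
ee_rot: [3.132, 0.249, 0.007]
wrist_force: [0.4, -0.2, -0.6]
width: 0.006
finger_force: 0.2
```

```bash
cat > w.py <<'E'
from h import *
im,P=cloud('scene'); z=P[...,2]
Rc=np.array([[np.cos(YAW),-np.sin(YAW)],[np.sin(YAW),np.cos(YAW)]])
print('hub rel mm',((tool()[0][:2]-cl(-150,0))@Rc*1000).round(1),state()['wrist_force'].round(1))
for n in('top','scene'):
    if n=='top': im,P=cloud('top')
    else: im,P=cloud('scene')
    z=P[...,2]; rel=(P[...,:2]-cl(-150,0))@Rc; r=np.hypot(*rel.transpose(2,0,1)); a=np.degrees(np.arctan2(rel[...,1],rel[...,0]))
    m=(r>.04)&(r<.105)&(z>.064)&(z<.09); print(n,np.histogram(a[m]%90,18,(0,90))[0])
    j=(P[...,:2]-O)@Rc*1000; hs=cv2.cvtColor(im,cv2.COLOR_RGB2HSV); b=(hs[...,0]>100)&(hs[...,0]<125)&(hs[...,1]>120)
    m=b&(np.abs(j[...,1])<110)&(z>.038)&(z<.052)&(np.abs(j[...,0])<90); print('jaw x',np.nanpercentile(j[...,0][m],[2,50,98]).round(1))
    m=b&(np.abs(np.abs(j[...,1])-145)<25)&(z>.06)&(z<.078)&(np.abs(j[...,0])<90); print('tongue x',np.nanpercentile(j[...,0][m],[2,50,98]).round(1) if m.any() else '')
E
python3 w.py
```

```text
hub rel mm [71.7 14. ] [ 0.3 -0.7  0.4]
top [ 0  0  0  0  6 61 44 13  0  0  0  0  0  0  0  0  0  0]
jaw x nan
tongue x [-40.3 -13.   -6.7]
scene [ 3  9  8 28 39 76 50 12  0  0  0  0  0  0  0  0  0  0]
jaw x nan
tongue x [-37.8 -24.9  -8.8]
  return np.nanmean(a, axis, out=out, keepdims=keepdims)
```

>>> carry_out(
  offset=[
    [-0.0043,-0.014,0],
    [-0.0071,-0.0128,0],
    [-0.0045,-0.0055,0],
    [0,0,0],
  ],
  delta_rot=[
    [0,0,0],
    [0,0,0],
    [0,0,0],
    [0,0,0],
  ],
  fingers=[0,0,0,0],
)

```text
time_s: 24.02
tcp_pos: [0.5099, -0.0032, 0.2483]
ee_rot: [3.131, 0.247, 0.004]
wrist_force: [1.9, -2.3, 0.4]
width: 0.009
finger_force: 1.7
```

>>> carry_out(
  offset=[
    [-0.0045,-0.0055,0],
    [0,0,0],
  ],
  delta_rot=[
    [0,0,0],
    [0,0,0],
  ],
  fingers=[0,0],
)

```text
time_s: 24.28
tcp_pos: [0.5076, -0.0006, 0.2491]
ee_rot: [3.124, 0.251, 0.02]
wrist_force: [10.7, -14.4, -5.0]
width: 0.003
finger_force: 7.7
```

```bash
python3 w.py 2>/dev/null
```

```text
hub rel mm [54.8 47. ] [ 11.  -14.9  -4. ]
top [ 0  0  0  0  0  0  0  0  0  0  5 51 47 22  0  0  0  0]
jaw x [-26.4 -20.2 -13.3]
tongue x [-17.9 -10.4  -6.6]
scene [ 0  0  0  0  0  6 13 12 16 13 10 40 62 24  2  0  0  0]
jaw x nan
tongue x [-34.7 -24.3  -5.8]
```

>>> carry_out(
  offset=[
    [-0.003,-0.0035,0],
    [0,0,0],
    [0.0075,0.009,0],
    [0.004,0.006,0],
    [0,0,-0.06],
    [0,0,-0.06],
    [0,0,-0.06],
    [0,0,0],
  ],
  delta_rot=[
    [0,0,0],
    [0,0,0],
    [0,0,0],
    [0,0,0],
    [0,0,0],
    [0,0,0],
    [0,0,0],
    [0,0,0],
  ],
  fingers=[0,0,0,0,0,0,0.02,0.05],
)

```text
time_s: 25.42
tcp_pos: [0.5144, -0.0081, 0.4325]
ee_rot: [-3.132, -0.247, -0.014]
wrist_force: [-0.0, 0.6, -0.4]
width: 0.188
finger_force: 0.0
```

```bash
python3 w.py 2>/dev/null
python3 - <<'E'
from h import *
for n in ('top','scene'):
    im,P=cloud(n); z=P[...,2]; hsv=cv2.cvtColor(im,cv2.COLOR_RGB2HSV)
    red=((hsv[...,0]<8)|(hsv[...,0]>172))&(hsv[...,1]>150)
    for c in((.584,.414),(.595,.350)):
        for lo in(.10,.137):
            m=red&win(P,c,.035)&(z>lo)&(z<.16); print(n,'pin',rect(P,m),np.nanmedian(z[m]).round(4))
    m=win(P,(.59,.382),.09)&(z>.042)&(z<.058); print('stand',rect(P,m))
    save(n+'p.png',cv2.resize(im[150:240,100:220] if n=='top' else im[270:360,300:420],(400,300)))
plan((.596,.350,.24),10)
E
python3 -c "
import cv2,numpy as np
cv2.imwrite('pics/p.png',np.hstack([cv2.imread('pics/topp.png'),cv2.imread('pics/scenep.png')]))"
```

```text
hub rel mm [58.1 40.1] [-0.6 -0.6 -0.9]
top [ 0  0  0  0  0  0  0  0  0  0 12 88 94 30  0  0  0  0]
jaw x nan
tongue x [-28.2 -10.6  -5.7]
scene [ 0  0  0  0  0  0  0  0  0  0 15 92 96 44  1  0  0  0]
jaw x nan
tongue x [-34.  -23.7  -5.1]
top pin (array([0.5834, 0.4124]), array([18.5, 16.9]), 17.1, 67) 0.1408
top pin (array([0.584 , 0.4125]), array([18.2, 16.5]), 20.7, 43) 0.1424
top pin (array([0.5947, 0.3477]), array([17.5, 22.7]), 43.0, 56) 0.1415
top pin (array([0.5949, 0.3489]), array([19.9, 17.7]), 8.6, 44) 0.1425
stand (array([0.5898, 0.3819]), array([ 62. , 131.6]), 10.3, 698)
scene pin (array([0.5848, 0.4191]), array([16.1, 16.4]), 22.1, 89) 0.1325
scene pin (array([0.5844, 0.4188]), array([14.8, 14.2]), 15.0, 34) 0.1416
scene pin (array([0.5968, 0.3537]), array([17.6, 17.4]), 85.9, 87) 0.1319
scene pin (array([0.5984, 0.355 ]), array([16. , 15.8]), 43.0, 30) 0.1417
stand (array([0.5874, 0.3836]), array([ 65.2, 132.8]), 9.4, 845)
grasp [ 0.5129 -0.0082  0.2538] psi 9.0 shift mm [ 138.2 -340.7   13.6] rows>= 6 turn -1.0 q6 1.37 t 25.675
```

View pics/p.png

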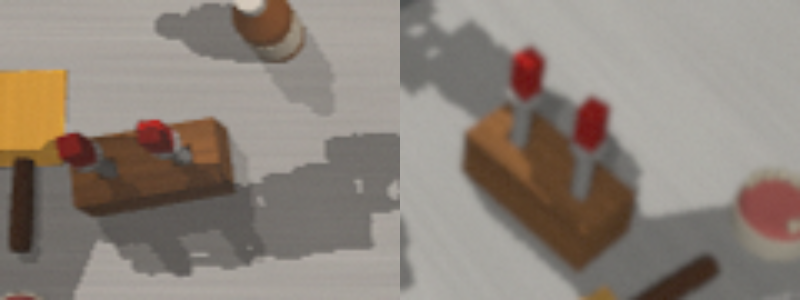

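The pins stand in the block, with red handles at crop px (75,150) and (155,135). I'll fetch the nearer one.

>>> carry_out(
  offset=[
    [0.0198,-0.0487,0],
    [0.0198,-0.0487,0],
    [0.0198,-0.0487,0],
    [0.0198,-0.0487,0],
    [0.0198,-0.0487,0],
    [0.0198,-0.0487,0],
    [0.0198,-0.0487,0],
    [0,0,0.02],
    [0,0,0],
  ],
  delta_rot=[
    [0,0,0],
    [0,0,0],
    [0,0,0],
    [0,0,0],
    [0,0,0],
    [0,0,0],
    [0,0,0],
    [0,0,-1],
    [0,0,0],
  ],
  fingers=[0.045,0.045,0.045,0.045,0.045,0.045,0.045,0.045,0.045],
)

```text
time_s: 26.8
tcp_pos: [0.5975, 0.3505, 0.4037]
ee_rot: [3.126, 0.275, -0.012]
wrist_force: [-0.2, -0.0, 1.5]
width: 0.491
finger_force: 0.0
```

Run:
```python
from h import *
plan((.596,.3505,.127),10); print(state()['width']*91)
```

```text
grasp [0.5962 0.3498 0.2317] psi 10.1 shift mm [  0.7  -1.  104.7] rows>= 2 turn 0.1 q6 1.91 t 26.8
44.63928101441151
```

>>> carry_out(
  offset=[
    [0.0005,-0.001,0.04],
    [0,0,0.04],
    [0,0,0.025],
    [0,0,0],
    [0,0,0],
    [0,0,0],
    [0,0,0],
    [0,0,0],
    [0,0,0],
    [0,0,0],
  ],
  delta_rot=[
    [0,0,0],
    [0,0,0],
    [0,0,0],
    [0,0,0],
    [0,0,0],
    [0,0,0],
    [0,0,0],
    [0,0,0],
    [0,0,0],
    [0,0,0],
  ],
  fingers=[0.045,0.045,0.045,0.045,0.045,0.01,0.01,0.01,0.01,0.01],
  grip_force=35,
)

```text
time_s: 28.05
tcp_pos: [0.5982, 0.3511, 0.3034]
ee_rot: [-3.129, -0.274, -0.001]
wrist_force: [1.3, 0.4, 2.6]
width: 0.214
finger_force: 35.0
```

>>> carry_out(
  offset=[
    [0,0,-0.015],
    [0,0,-0.03],
    [0,0,-0.04],
    [0,0,-0.04],
    [0,0,0],
    [0,0,0],
  ],
  delta_rot=[
    [0,0,0],
    [0,0,0],
    [0,0,0],
    [0,0,0],
    [0,0,0],
    [0,0,0],
  ],
  fingers=[0.01,0.01,0.01,0.01,0.01,0.01],
)

```text
time_s: 28.8
tcp_pos: [0.5978, 0.3509, 0.4269]
ee_rot: [3.129, 0.274, -0.003]
wrist_force: [0.8, -0.8, -1.5]
width: 0.216
finger_force: 35.0
```

Run:
```python
from h import *
print(state()['width']*91)
plan((*cl(-20,150),.25),9)
```

```text
19.701486756814685
grasp [0.5975 0.3507 0.2549] psi 10.0 shift mm [-70.5 230.1   5.2] rows>= 4 turn 1.0 q6 1.91 t 28.8
```

>>> carry_out(
  offset=[
    [-0.0141,0.046,0],
    [-0.0141,0.046,0],
    [-0.0141,0.046,0],
    [-0.0141,0.046,0],
    [-0.0141,0.046,0],
    [0,0,0],
    [0,0,0],
    [0,0,0],
  ],
  delta_rot=[
    [0,0,0],
    [0,0,0],
    [0,0,0],
    [0,0,0],
    [0,0,0],
    [0,0,1],
    [0,0,0],
    [0,0,0],
  ],
  fingers=[0.01,0.01,0.01,0.01,0.01,0.01,0.01,0.01],
)

```text
time_s: 29.8
tcp_pos: [0.5688, 0.1133, 0.427]
ee_rot: [-3.132, -0.249, 0.002]
wrist_force: [-0.2, -0.3, -0.4]
width: 0.219
finger_force: 35.0
```

Run:
```python
from h import *
plan((*cl(-20,150),.2),9); c=cl(-20,150); print('hole est',c)
im,P=cloud('scene'); z=P[...,2]
for lo,hi in((.13,.15),(.15,.17),(.17,.19),(.19,.21),(.205,.23),(.235,.26)):
    m=win(P,c,.03)&(z>lo)&(z<hi)
    if m.sum()>3: print(lo,m.sum(),np.nanmean(P[m],0).round(4),rect(P,m)[:2])
# lug edges, hole in scene
m=win(P,cl(-8.5,150),.05)&(z>.1)&(z<.112); print('lug',rect(P,m))
u,v=proj('scene',[*c,.105]); print(u,v); p=proj('scene',[*tool()[0][:2],.1315]); print('tip px expected',p)
save('s2.png',cv2.resize(im[int(v)-50:int(v)+30,int(u)-50:int(u)+50],(750,600),interpolation=cv2.INTER_CUBIC))
```

```text
grasp [0.5685 0.1133 0.255 ] psi 9.1 shift mm [-0.6  1.4 55. ] rows>= 1 turn 0.1 q6 1.59 t 29.8
hole est [0.56808106 0.11182456]
0.13 24 [0.5664 0.1169 0.1425] (array([0.5676, 0.1175]), array([11.8, 12.7]))
0.15 24 [0.5674 0.1172 0.1611] (array([0.5681, 0.1157]), array([ 8.1, 17.3]))
0.17 25 [0.5653 0.1174 0.1803] (array([0.5644, 0.1177]), array([10.6, 13.3]))
0.19 29 [0.5661 0.1172 0.2008] (array([0.566 , 0.1176]), array([10.2, 12.2]))
0.205 37 [0.5668 0.1194 0.2195] (array([0.5673, 0.1188]), array([18.3, 26.1]))
0.235 116 [0.5737 0.1206 0.2486] (array([0.569 , 0.1164]), array([37.2, 39.1]))
lug (array([0.579, 0.114]), array([72.9, 47.9]), 9.2, 231)
297.0766040153655 240.55541390144077
tip px expected [297.52557099 234.10427325]
```

View pics/s2.png

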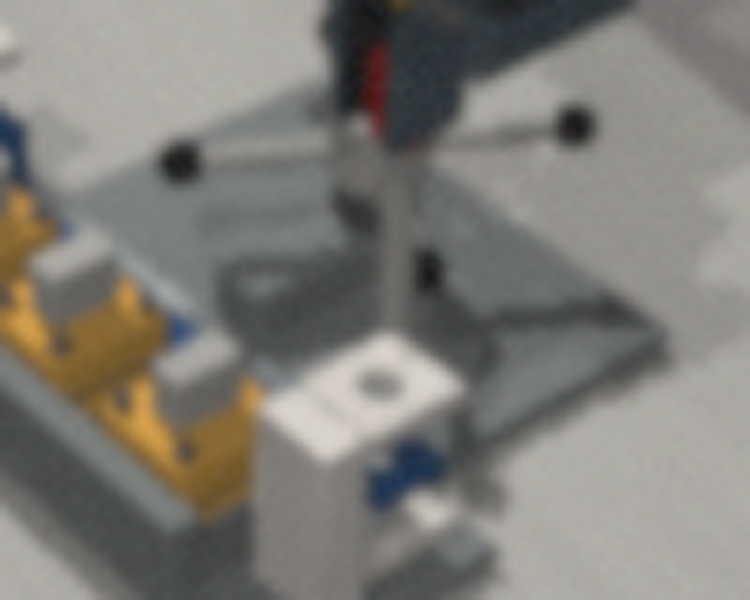

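The scene crop shows the pin hanging above the lug, with the hole at crop px (381,383) and the rod at column 397. The rod looks a few mm off, so I'll measure the two against each other.

```bash
cat > m.py <<'E'
from h import *
import sys
from scipy.optimize import least_squares
# measures rod axis xy and hole centre xy in the scene camera (same biases)
def rod(g,z0,z1,N=6):
    R=[]
    ci=cams.camera_info('scene'); cx=np.array(ci['xyz'])[:2]
    U=[];D=[]
    for i in range(N):
        im,P=cloud('scene'); z=P[...,2]
        m=win(P,g,.022)&(z>z0)&(z<z1)
        m=cv2.morphologyEx(m.astype(np.uint8),cv2.MORPH_OPEN,np.ones((2,2),np.uint8))>0
        for v in np.unique(np.where(m)[0]):
            u=np.where(m[v])[0]
            if 3<=len(u)<=7: U.append((u.mean(),v,np.nanmean(P[v,u,2])))
        D.append(np.nanmean(P[m],0))
    U=np.array(U); D=np.mean(D,0); t=cx-D[:2]; t/=np.linalg.norm(t)
    dep=(D[:2]-t*.0055)@t
    def f(p): return np.r_[[proj('scene',[p[0],p[1],zz])[0]-u for u,v,zz in U[::4]],np.sqrt(len(U)/4)*(p@t-dep)/.002]
    s=least_squares(f,D[:2],loss='soft_l1'); return s.x,len(U),im
def hole(c,im):
    g=cv2.cvtColor(im,cv2.COLOR_RGB2GRAY).astype(float)
    u,v=proj('scene',[*c,.105]).round().astype(int); w=g[v-5:v+6,u-6:u+7]; t=np.clip(np.percentile(w,75)-25-w,0,60)
    vv,uu=np.mgrid[v-5:v+6,u-6:u+7]; px=np.array([(t*uu).sum(),(t*vv).sum()])/t.sum()
    return least_squares(lambda p:proj('scene',[p[0],p[1],.105])-px,c).x,px,w.astype(int)
E
python3 - <<'E'
from m import *
g=tool()[0]; c=cl(-20,150)
r,n,im=rod(g[:2],.135,.205); print('tool',g.round(4),'rod',r.round(4),n)
h,px,w=hole(c,im); print('hole',h.round(4),px); print(w)
d=(h-r); 
M=tool()[2]; print('tool shift to hole mm',(M.T@np.r_[d,0]*1000).round(1))
E
```

```text
tool [0.5686 0.1133 0.2552] rod [0.5414 0.0849] 111
hole [0.5657 0.1123] [297.83699206 240.39841196]
[[109 123 141 157 175 192 205 208 202 186 166 140 117]
 [144 165 176 191 199 205 210 209 206 197 186 173 157]
 [175 191 198 202 199 197 195 199 201 200 198 200 193]
 [197 206 205 195 180 171 169 175 182 194 204 208 209]
 [208 208 202 182 157 142 142 147 158 179 202 209 212]
 [208 209 202 178 150 135 132 137 147 170 195 209 210]
 [206 206 203 190 169 155 146 148 156 179 199 205 206]
 [200 204 205 201 192 181 177 174 181 193 203 200 194]
 [194 198 202 205 204 201 198 197 198 199 192 182 169]
 [196 197 200 204 206 207 205 201 197 185 170 155 138]
 [205 202 199 199 203 204 199 192 180 160 139 127 120]]
tool shift to hole mm [ 28.3 -23.2  -0. ]
```

```bash
cat > m2.py <<'E'
from h import *
def rod(g,z0,z1,N=5,rad=.022,verbose=True):
    ci=cams.camera_info('scene'); cx=np.array(ci['xyz'])[:2]; res=[];X=[]
    for i in range(N):
        im,P=cloud('scene'); z=P[...,2]; m=win(P,g,rad)&(z>z0)&(z<z1)
        X.append(P[m]); 
        for v in np.unique(np.where(m)[0]):
            u=np.where(m[v])[0]; zz=np.nanmean(P[v,u,2])
            res.append((u[0],u[-1],(u[0]+u[-1])/2-proj('scene',[*g,zz])[0]))
    X=np.vstack(X); t=cx-g; t/=np.linalg.norm(t); n=np.array([-t[1],t[0]])
    rel=(X[:,:2]-g); res=np.array(res)
    # image right direction sign
    a=proj('scene',[*g,.15]); b=proj('scene',[*(g+n*.01),.15]); k=(b-a)[0]/.01
    lat=np.median(res[:,2])/k; dep=np.median(rel@t)-.0058
    if verbose: print('lat mm',lat*1000,'spread',res[:,2].std(),'width',np.median(res[:,1]-res[:,0]+1),'dep',dep*1000, 'latcloud',np.median(rel@n)*1000)
    return g+n*lat+t*dep, im
E
python3 - <<'E'
from m2 import *
T=tool(); g=T[0]
r,im=rod(g[:2],.137,.205); print('rod',r.round(4))
r2,_=rod(g[:2],.137,.205,rad=.016); print(r2.round(4))
# hole by Hough-like: centroid of dark at mid threshold
G=cv2.cvtColor(im,cv2.COLOR_RGB2GRAY)
def hole(px0):
    u,v=px0; w=cv2.resize(G[v-5:v+6,u-5:u+6],None,fx=10,fy=10,interpolation=cv2.INTER_CUBIC)
    b=(w<178).astype(np.uint8); n,l,s,c=cv2.connectedComponentsWithStats(b); i=l[55,55]; return c[i]/10-.45+[u-5,v-5],s[i]
print(hole((297,240)),proj('scene',[*cl(-20,150),.105]))
E
```

```text
lat mm 3.6463787295184975 spread 0.5395809698591557 width 5.0 dep -3.703864995142758 latcloud 3.649952685388063
rod [0.5636 0.1116]
lat mm 3.607956658661362 spread 0.40436657146092525 width 5.0 dep -3.8852496490113193 latcloud 3.6440598096057712
[0.5635 0.1115]
(array([297.1525128 , 240.89402047]), array([  25,   42,   62,   44, 2149], dtype=int32)) [297.07660402 240.5554139 ]
```

>>> carry_out(
  offset=[
    [0.0044,-0.0003,0],
    [0,0,0.01],
    [0,0,0.01],
    [0,0,0.006],
    [0,0,0.005],
    [0,0,0.003],
    [0,0,0],
  ],
  delta_rot=[
    [0,0,0],
    [0,0,0],
    [0,0,0],
    [0,0,0],
    [0,0,0],
    [0,0,0],
    [0,0,0],
  ],
  fingers=[0.01,0.01,0.01,0.01,0.01,0.01,0.01],
)

```text
time_s: 31.52
tcp_pos: [0.5729, 0.1133, 0.3938]
ee_rot: [3.132, 0.247, -0.0]
wrist_force: [-0.2, -0.2, -0.7]
width: 0.219
finger_force: 35.0
```

Run:
```python
from m2 import *
T=tool(); g=T[0]; print(g.round(4),T[3]['wrist_force'].round(1),'tip',g[2]-.1234)
r,im=rod(g[:2],.12,.175); print('rod',r.round(4))
u,v=297,241
save('s3.png',cv2.resize(im[v-50:v+30,u-50:u+50],(750,600),interpolation=cv2.INTER_CUBIC))
```

```text
[0.5729 0.1133 0.2218] [-0.2 -0.2 -0.7] tip 0.09837024641502644
lat mm 3.914783806297111 spread 0.4396933462300168 width 5.0 dep -3.399922278359846 latcloud 4.098414068273661
rod [0.5677 0.1126]
```

View pics/s3.png

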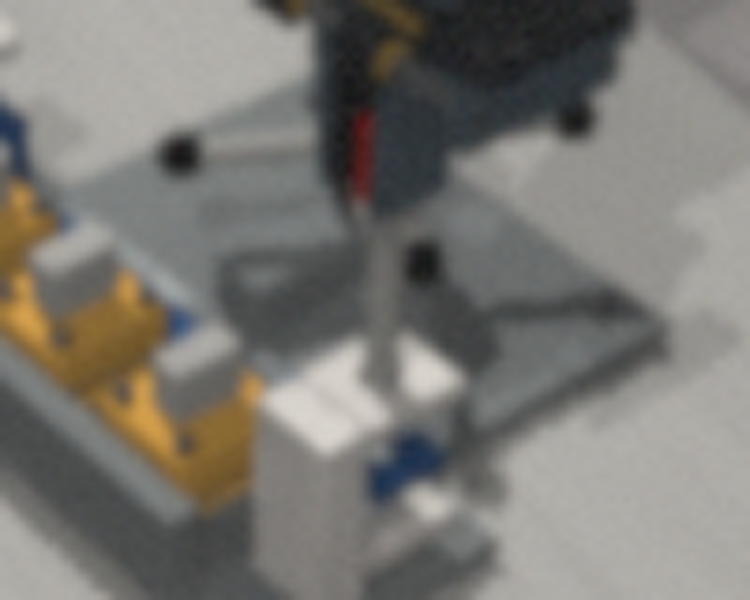

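The tip has entered the hole (rod foot at crop px (381,385)) with no force. I'll carry on down.

>>> carry_out(
  offset=[
    [0,0,0.008],
    [0,0,0.01],
    [0,0,0.008],
    [0,0,0.006],
    [0,0,0.006],
    [0,0,0],
  ],
  delta_rot=[
    [0,0,0],
    [0,0,0],
    [0,0,0],
    [0,0,0],
    [0,0,0],
    [0,0,0],
  ],
  fingers=[0.01,0.01,0.01,0.01,0.01,0.01],
)

```text
time_s: 32.52
tcp_pos: [0.5729, 0.1133, 0.3553]
ee_rot: [3.132, 0.247, -0.002]
wrist_force: [-0.3, -0.0, -1.2]
width: 0.216
finger_force: 35.0
```

>>> carry_out(
  offset=[
    [0,0,0.006],
    [0,0,0.006],
    [0,0,0.006],
    [0,0,0.006],
    [0,0,0.006],
    [0,0,0],
  ],
  delta_rot=[
    [0,0,0],
    [0,0,0],
    [0,0,0],
    [0,0,0],
    [0,0,0],
    [0,0,0],
  ],
  fingers=[0.01,0.01,0.01,0.01,0.01,0.01],
)

```text
time_s: 33.28
tcp_pos: [0.5728, 0.1133, 0.3252]
ee_rot: [3.132, 0.247, -0.002]
wrist_force: [-0.3, -0.6, -1.3]
width: 0.216
finger_force: 35.0
```

>>> carry_out(
  offset=[
    [0,0,0.006],
    [0,0,0.005],
    [0,0,0.003],
    [0,0,0.002],
    [0,0,0],
  ],
  delta_rot=[
    [0,0,0],
    [0,0,0],
    [0,0,0],
    [0,0,0],
    [0,0,0],
  ],
  fingers=[0.01,0.01,0.01,0.01,0.01],
)

```text
time_s: 33.9
tcp_pos: [0.5728, 0.1133, 0.3107]
ee_rot: [3.132, 0.247, 0.0]
wrist_force: [-2.9, -1.4, 4.2]
width: 0.216
finger_force: 35.0
```

>>> carry_out(
  offset=[
    [0,0,0.001],
    [0,0,0],
    [0,0,0],
    [0,0,0],
    [0,0,0],
    [0,0,-0.03],
    [0,0,-0.05],
    [0,0,-0.04],
    [0,0,0],
  ],
  delta_rot=[
    [0,0,0],
    [0,0,0],
    [0,0,0],
    [0,0,0],
    [0,0,0],
    [0,0,0],
    [0,0,0],
    [0,0,0],
    [0,0,0],
  ],
  fingers=[0.01,0.01,0.045,0.045,0.045,0.045,0.045,0.045,0.045],
)

```text
time_s: 35.02
tcp_pos: [0.5735, 0.1134, 0.4324]
ee_rot: [-3.131, -0.247, -0.012]
wrist_force: [-0.5, -0.4, 0.5]
width: 0.494
finger_force: 0.0
```

Run:
```python
from h import *
im,P=cloud('scene'); z=P[...,2]; hsv=cv2.cvtColor(im,cv2.COLOR_RGB2HSV)
red=((hsv[...,0]<8)|(hsv[...,0]>172))&(hsv[...,1]>150)
m=red&win(P,cl(-20,150),.03); print(m.sum(),np.nanpercentile(z[m],[2,50,98]).round(4))
m=red&win(P,(.584,.415),.03)&(z>.1); print(rect(P,m),np.nanmedian(z[m]))
plan((.5815,.4135,.24),10)
```

```text
78 [0.1199 0.1412 0.1519]
(array([0.585 , 0.4194]), array([15.3, 15.3]), 22.9, 83) 0.13203903269158457
grasp [0.5735 0.1134 0.258 ] psi 9.0 shift mm [  54.8 -295.1   18.1] rows>= 5 turn -1.0 q6 1.59 t 35.075
```

>>> carry_out(
  offset=[
    [0.0092,-0.0495,0],
    [0.0092,-0.0495,0],
    [0.0092,-0.0495,0],
    [0.0092,-0.0495,0],
    [0.0092,-0.0495,0],
    [0.0092,-0.0495,0.01],
    [0,0,0.01],
    [0,0,0],
  ],
  delta_rot=[
    [0,0,0],
    [0,0,0],
    [0,0,0],
    [0,0,0],
    [0,0,0],
    [0,0,0],
    [0,0,-1],
    [0,0,0],
  ],
  fingers=[0.045,0.045,0.045,0.045,0.045,0.045,0.045,0.045],
)

```text
time_s: 36.08
tcp_pos: [0.5808, 0.415, 0.4057]
ee_rot: [3.126, 0.274, -0.008]
wrist_force: [-0.8, 0.1, -0.0]
width: 0.498
finger_force: 0.0
```

Run:
```python
from h import *
plan((.582,.4150,.1285),10); print(state()['width']*91)
```

```text
grasp [0.58   0.4143 0.2337] psi 10.0 shift mm [  2.6  -0.7 105.2] rows>= 2 turn 0.0 q6 2.0 t 36.075
45.322703136403625
```

>>> carry_out(
  offset=[
    [0.0015,-0.0005,0.04],
    [0,0,0.04],
    [0,0,0.024],
    [0,0,0],
    [0,0,0],
    [0,0,0],
    [0,0,0],
    [0,0,0],
    [0,0,0],
    [0,0,0],
  ],
  delta_rot=[
    [0,0,0],
    [0,0,0],
    [0,0,0],
    [0,0,0],
    [0,0,0],
    [0,0,0],
    [0,0,0],
    [0,0,0],
    [0,0,0],
    [0,0,0],
  ],
  fingers=[0.045,0.045,0.045,0.045,0.045,0.01,0.01,0.01,0.01,0.01],
  grip_force=35,
)

```text
time_s: 37.33
tcp_pos: [0.5824, 0.4162, 0.3054]
ee_rot: [-3.129, -0.274, -0.001]
wrist_force: [-1.5, 0.2, 4.7]
width: 0.22
finger_force: 35.0
```

>>> carry_out(
  offset=[
    [0,0,-0.015],
    [0,0,-0.03],
    [0,0,-0.04],
    [0,0,-0.04],
    [0,0,-0.04],
    [0,0,-0.01],
    [0,0,0],
  ],
  delta_rot=[
    [0,0,0],
    [0,0,0],
    [0,0,0],
    [0,0,0],
    [0,0,0],
    [0,0,0],
    [0,0,0],
  ],
  fingers=[0.01,0.01,0.01,0.01,0.01,0.01,0.01],
)

```text
time_s: 38.2
tcp_pos: [0.5823, 0.4159, 0.4796]
ee_rot: [3.129, 0.274, -0.0]
wrist_force: [-0.0, -0.3, -1.6]
width: 0.214
finger_force: 35.0
```

Run:
```python
from h import *
print(state()['width']*91)
plan((*cl(-20,-150),.302),9)
```

```text
19.500454567621507
grasp [0.5822 0.4159 0.3076] psi 10.0 shift mm [-72.  596.9   5.8] rows>= 10 turn 1.0 q6 2.0 t 38.2
```

>>> carry_out(
  offset=[
    [-0.0065,0.0543,0],
    [-0.0065,0.0543,0],
    [-0.0065,0.0543,0],
    [-0.0065,0.0543,0],
    [-0.0065,0.0543,0],
    [-0.0065,0.0543,0],
    [-0.0065,0.0543,0],
    [-0.0065,0.0543,0],
    [-0.0065,0.0543,0],
    [-0.0065,0.0543,0],
    [-0.0065,0.0543,0],
    [0,0,0],
  ],
  delta_rot=[
    [0,0,0],
    [0,0,0],
    [0,0,0],
    [0,0,0],
    [0,0,0],
    [0,0,0],
    [0,0,0],
    [0,0,0],
    [0,0,0],
    [0,0,0],
    [0,0,0],
    [0,0,1],
  ],
  fingers=[0.01,0.01,0.01,0.01,0.01,0.01,0.01,0.01,0.01,0.01,0.01,0.01],
)

```text
time_s: 39.7
tcp_pos: [0.6155, -0.1883, 0.4765]
ee_rot: [-3.132, -0.238, 0.008]
wrist_force: [0.1, 0.3, -2.7]
width: 0.214
finger_force: 35.0
```

>>> carry_out(
  offset=[
    [0,0,0.025],
    [0,0,0.025],
    [0,0,0],
    [0,0,0],
  ],
  delta_rot=[
    [0,0,0],
    [0,0,0],
    [0,0,0],
    [0,0,0],
  ],
  fingers=[0.01,0.01,0.01,0.01],
)

```text
time_s: 40.2
tcp_pos: [0.6159, -0.1839, 0.4301]
ee_rot: [-3.132, -0.248, -0.0]
wrist_force: [-0.6, -0.5, -1.0]
width: 0.22
finger_force: 35.0
```

Run:
```python
from m2 import *
T=tool(); g=T[0]; c=cl(-20,-150); print('tip',g[2]-.1254)
r,im=rod(g[:2],.14,.208); print('tool',g.round(4),'rod',r.round(4))
G=cv2.cvtColor(im,cv2.COLOR_RGB2GRAY)
u,v=proj('scene',[*c,.105]).round().astype(int); print(u,v,proj('scene',[*c,.105]))
P=cloud('scene')[1]; print('lug',rect(P,win(P,cl(-8.5,-150),.05)&(P[...,2]>.1)&(P[...,2]<.111)))
plan((*c,.2),9); print('rod vs est',(T[2].T@np.r_[c-r,0]*1000).round(1), c)
save('s4.png',cv2.resize(im[v-50:v+30,u-50:u+50],(750,600),interpolation=cv2.INTER_CUBIC))
```

```text
tip 0.13271905133415957
lat mm 0.7349067446645551 spread 0.2485235978570558 width 4.0 dep -0.8584257328788604 latcloud 0.4546521241336559
tool [ 0.616  -0.1839  0.2581] rod [ 0.6149 -0.1844]
239 195 [239.06013415 194.7396141 ]
lug (array([ 0.6262, -0.1801]), array([75.7, 50.2]), 8.0, 168)
grasp [ 0.616  -0.1846  0.2586] psi 9.0 shift mm [-1.  -0.3 58.6] rows>= 1 turn 0.0 q6 1.1 t 40.5
rod vs est [ 0.1  0.1 -0. ] [ 0.6150114  -0.18448194]
```

View pics/s4.png

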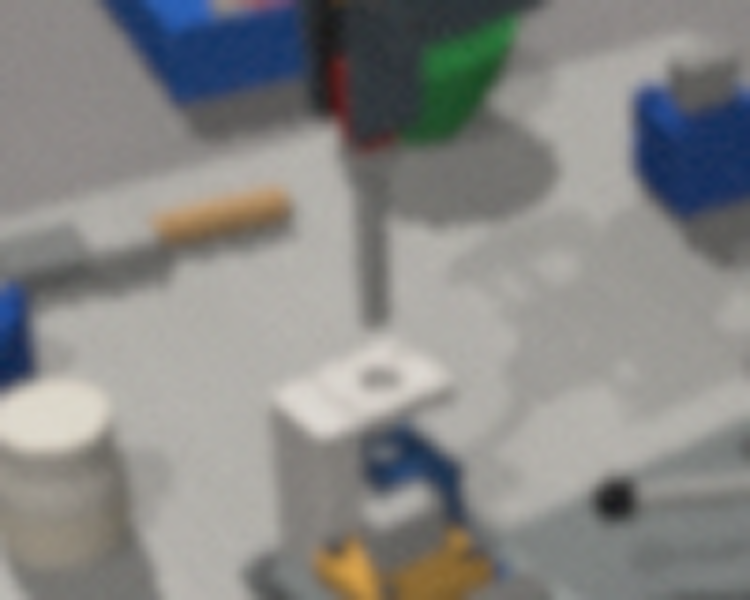

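The rod lines up with the hole (crop px (381,376)), so I can lower it.

>>> carry_out(
  offset=[
    [0,0,0.01],
    [0,0,0.01],
    [0,0,0.006],
    [0,0,0.005],
    [0,0,0.004],
    [0,0,0],
  ],
  delta_rot=[
    [0,0,0],
    [0,0,0],
    [0,0,0],
    [0,0,0],
    [0,0,0],
    [0,0,0],
  ],
  fingers=[0.01,0.01,0.01,0.01,0.01,0.01],
)

```text
time_s: 41.25
tcp_pos: [0.6157, -0.1846, 0.3946]
ee_rot: [-3.132, -0.247, 0.001]
wrist_force: [0.1, -0.5, -1.3]
width: 0.217
finger_force: 35.0
```

>>> carry_out(
  offset=[
    [0,0,0.004],
    [0,0,0.004],
    [0,0,0],
  ],
  delta_rot=[
    [0,0,0],
    [0,0,0],
    [0,0,0],
  ],
  fingers=[0.01,0.01,0.01],
)

```text
time_s: 41.62
tcp_pos: [0.6156, -0.1846, 0.3864]
ee_rot: [-3.132, -0.247, 0.001]
wrist_force: [0.0, 0.2, -1.4]
width: 0.219
finger_force: 35.0
```

>>> carry_out(
  offset=[
    [0,0,0.006],
    [0,0,0.006],
    [0,0,0.006],
    [0,0,0.006],
    [0,0,0.006],
    [0,0,0],
  ],
  delta_rot=[
    [0,0,0],
    [0,0,0],
    [0,0,0],
    [0,0,0],
    [0,0,0],
    [0,0,0],
  ],
  fingers=[0.01,0.01,0.01,0.01,0.01,0.01],
)

```text
time_s: 42.38
tcp_pos: [0.6156, -0.1846, 0.3562]
ee_rot: [-3.131, -0.247, 0.002]
wrist_force: [0.2, 0.3, -1.5]
width: 0.214
finger_force: 35.0
```

>>> carry_out(
  offset=[
    [0,0,0.006],
    [0,0,0.006],
    [0,0,0.006],
    [0,0,0.006],
    [0,0,0.006],
    [0,0,0],
  ],
  delta_rot=[
    [0,0,0],
    [0,0,0],
    [0,0,0],
    [0,0,0],
    [0,0,0],
    [0,0,0],
  ],
  fingers=[0.01,0.01,0.01,0.01,0.01,0.01],
)

```text
time_s: 43.12
tcp_pos: [0.6156, -0.1846, 0.3262]
ee_rot: [-3.131, -0.247, 0.002]
wrist_force: [0.2, -0.4, -0.9]
width: 0.22
finger_force: 35.0
```

>>> carry_out(
  offset=[
    [0,0,0.005],
    [0,0,0.004],
    [0,0,0.003],
    [0,0,0.002],
    [0,0,0],
  ],
  delta_rot=[
    [0,0,0],
    [0,0,0],
    [0,0,0],
    [0,0,0],
    [0,0,0],
  ],
  fingers=[0.01,0.01,0.01,0.01,0.01],
)

```text
time_s: 43.75
tcp_pos: [0.6158, -0.1846, 0.3129]
ee_rot: [3.132, 0.247, 0.0]
wrist_force: [-0.3, -0.9, -1.9]
width: 0.215
finger_force: 35.0
```

>>> carry_out(
  offset=[
    [0,0,0.0015],
    [0,0,0.001],
    [0,0,0],
  ],
  delta_rot=[
    [0,0,0],
    [0,0,0],
    [0,0,0],
  ],
  fingers=[0.01,0.01,0.01],
)

```text
time_s: 44.12
tcp_pos: [0.6156, -0.1846, 0.3128]
ee_rot: [3.131, 0.247, 0.003]
wrist_force: [-2.9, 0.6, 8.8]
width: 0.217
finger_force: 35.0
```

>>> carry_out(
  offset=[
    [0,0,0],
    [0,0,0],
    [0,0,0],
    [0,0,-0.03],
    [0,0,-0.05],
    [0,0,-0.05],
    [-0.05,0,-0.02],
    [-0.06,0,0],
    [-0.06,0,0],
    [-0.06,0,0],
    [-0.06,0,0],
    [0,0,0],
  ],
  delta_rot=[
    [0,0,0],
    [0,0,0],
    [0,0,0],
    [0,0,0],
    [0,0,0],
    [0,0,0],
    [0,0,0],
    [0,0,0],
    [0,0,0],
    [0,0,0],
    [0,0,0],
    [0,0,0],
  ],
  fingers=[0.045,0.045,0.045,0.045,0.045,0.045,0.045,0.045,0.045,0.045,0.045,0.045],
)

```text
time_s: 45.62
tcp_pos: [0.3262, -0.2298, 0.4607]
ee_rot: [3.132, 0.241, -0.0]
wrist_force: [0.4, -0.1, 0.5]
width: 0.493
finger_force: 0.0
```

```bash
python3 w.py 2>/dev/null
python3 - <<'E'
from h import *
im,P=cloud('scene'); z=P[...,2]; hsv=cv2.cvtColor(im,cv2.COLOR_RGB2HSV)
red=((hsv[...,0]<8)|(hsv[...,0]>172))&(hsv[...,1]>150)
for y in(150,-150):
    m=red&win(P,cl(-20,y),.035); print(m.sum(),np.nanpercentile(z[m],[2,50,98]).round(4))
save('fin_s.png',cv2.resize(im[170:290,210:350],(700,600)))
im,P=cloud('top'); save('fin_t.png',cv2.resize(im[120:300,180:420],(800,600)))
E
```

```text
hub rel mm [-160.3 -150.3] [1.  0.9 0. ]
top [  0   0   0   0   0   0   0   0   0   0  25 166 189  58   0   0   0   0]
jaw x [-26.7 -20.  -12.8]
tongue x [-34.3 -22.2  -4.3]
scene [  0   0   0   0   0   0   0   0   0   0  18  88 105  35   4   0   0   0]
jaw x nan
tongue x [-33.1 -22.   -7.7]
79 [0.1183 0.1409 0.1509]
41 [0.1192 0.1368 0.1527]
```

View pics/fin_s.png

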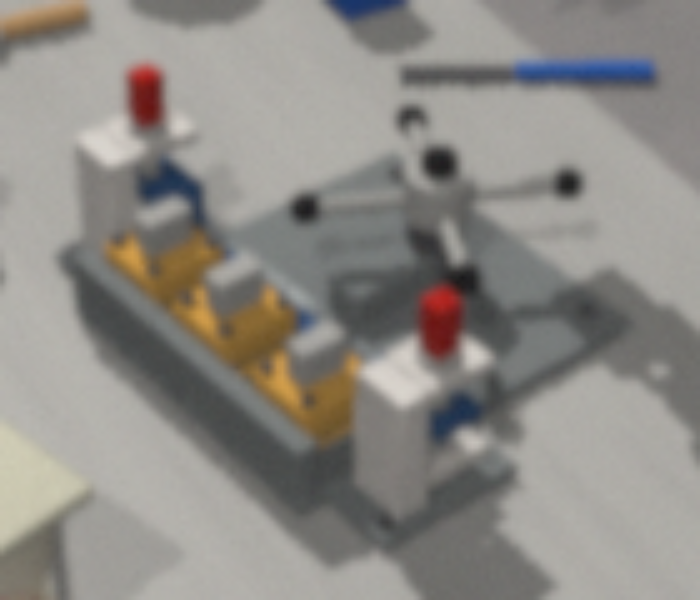

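View pics/fin_t.png

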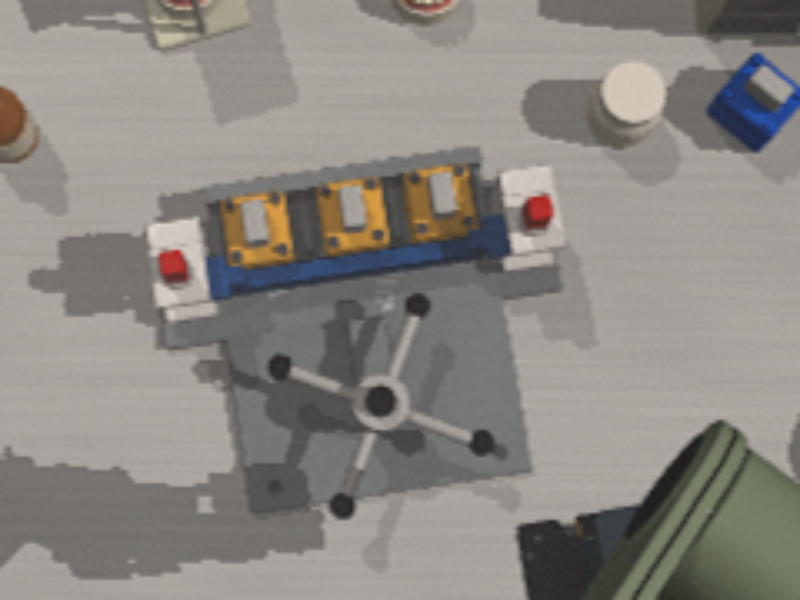

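Both pins are home, with handle tops at about 0.151 m. The jaw is closed with its face at about -12.8 mm, and all three flasks are clamped upright. I'm handing it in.

```bash
python3 -c "
from station import ctrl
print(ctrl.hand_in())"
```

```text
the job is handed in; nothing more can be done
None
```

The job is handed in: all three brass flasks stand in their bays, the jaw is wound fully closed on them, and a pin is home on its collar in each lug. The hand-in gave no verdict.

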